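# Load the test fixture and close its lid

### The arm

A 6-joint arm with a two-finger parallel gripper is mounted at the origin on the work surface. World frame = base frame: x ahead of the robot, y to its left, z up, the work surface at z = 0. Lengths are in mm, angles in rad, forces in N, time in s.
With the tool pointing down it reaches from about 350 to 775 mm from the base axis. Payload 7.3 kg.
Tool frame: the origin (TCP) lies on the centre line of the jaws, within the pads' length; the fingertips stand 14 mm ahead of it and the grasp point (between the pads) lies 5 mm behind it; z points along the fingers, y is the line along which they close (so a half turn about z gives the same grasp; the last joint's range is limited). The gripper opens to 92 mm and grips with 3 to 60 N. Pads are 19 mm wide; open, the fingers measure 130 mm over their backs; the gripper's body (75 mm by 190 mm) begins 47 mm behind the grasp point.
Start: joints at [1.146, 0.342, 1.524, -0, 1.275, -0.146], TCP at [144.465, 504.751, 240.741] pointing down, gripper open.
Joint ranges: [-2.53, 2.53], [-0.77, 2.02], [0.04, 2.7], [-1, 4.14], [0.28, 2.66], [-3.11, 3.11]. Speed limits (rad/s): [2.57, 2.57, 3.14, 3.14, 3.14, 3.14].

### API

Orientations are given as [roll, pitch, yaw] about the fixed x, y, z axes, in that order (R = Rz(yaw) Ry(pitch) Rx(roll)).
In Python, from plant import get_obs, capture, bot, spot_in, trace, pinpoint gives the robot as it stands.
- The arm moves only by the tool play_rows, never from a script. Its argument "rows" is a list of rows, each a list of 2 entries, a list of its own where there are three numbers: the shift along the world's x, y, z in units of 3 cm (1.0 is 3 cm), then the turn, a rotation vector about the world's x, y, z in units of 8 degrees (1.0 is 8 degrees). A call has 1 to 12 rows; each row shifts and turns the commanded pose from where the row before left it; what a row does not reach is not made up. A row lasts 1/8 s, in which the tool goes at most 62.5 mm and 10.7 degrees, less where a joint would pass 70% of its speed; a pose out of reach is approached as far as the arm can. A call with a number of a shift or a turn outside -1 to 1 is refused whole. A call with a gripper value outside its range is refused whole. "hand" is the opening, from -1 (shut) to 1 (fully open), set as the call begins (left out, the last holds). The fingers move at their own pace and stop on an object; the grip force is fixed at half the most. Time passes only in rows, so rows that do not move let the fingers close. It gives the time, the measured TCP pose, the force, the opening and the grip force at its end, in the units of the state.
- get_obs(): the state, without advancing time (a new reading comes with each control period).
- capture(name): name is "side" or "top"; returns a dict with "frame" (384x512x3 uint8, red, green, blue), "fov_y" (degrees; the focal length in pixels is half the picture's height over the tangent of half this angle, whatever the lens; pixels are square), "cx", "cy" (the principal point, pixels), "rvec" (rotation vector, rad) and "tvec" (3), from world to camera coordinates, as OpenCV has them. Camera axes: x right, y down, z forward; pixel columns grow to the right and rows downward; lengths in mm; the calibration is good to about 2 mm. A picture is of the moment at which its call begins. There is no depth.
- bot.close_job(): hands the job in; it is judged then, once.
Trained networks look in the newest picture that a camera, given by its name, has taken for a name from the list of things; names that differ only in an ending like _2 or _b are one class to them, and where a whole thing is asked for, a point or a joint stands for the part that bears it (a point fixed in the world has none). Each returns a list of dicts, best first, with "p" (0 to 1); they miss things now and then, are a little off and sometimes report something else, mostly with a low value. They report only what shows in the picture. A call takes as long as a camera call. They do not tell look-alikes from the thing itself.
- spot_in(query, camera): "at" ([row, column] in pixels, amid what is visible of it).
- trace(query, camera): "mask" (384x512 bool, what is visible of it) and "at" ([row, column] in pixels, amid what is visible of it).
- pinpoint(query, camera): "at" ([row, column] in pixels: a listed point, or the origin of a listed thing).
The state is a dict: "time": time; "joint_positions": joint angles; "dq": joint speeds; "tau": joint torques, N m; "tool_pos": TCP position; "tcp_rot": TCP orientation; "contact_force": force on the tool from outside, world axes, zero at the start; "moment": the same for the moment, N m; "grip_width": finger opening in mm; "finger_force": force on a finger pad.
Only numpy, scipy, OpenCV 4.12 (cv2) and the standard library are available. Lean on these libraries where they do the work, as an engineer would, in place of code of your own. Each camera call takes 0.05 s, during which the arm holds its last target. There are 200 camera calls.

### The job

Pick up the circuit board with the finned heatsink, lower it gently (do not drop it) into the bed of the test fixture so that it lies flat between the four stops, and let go. Then swing the fixture's hinged lid fully down over it. Leave everything else on the bench where it is.

Things in the scene. Friction and masses are not known exactly. Their poses are not given: they have to be found in the camera images.
- board: green circuit board, 70 mm (its x) by 100 mm (its y), 3 mm thick, about 0.16 kg, lying on the cardboard sheet. On its middle a finned aluminium heatsink, 44 mm along x, 26 mm along y (grip across this), top 33 mm above the board's underside; other parts reach 9 mm above the underside. Origin: centre of the underside, z up. Either way round (half turn) is right in the bed.
- fixture: test fixture fixed to the bench: grey base 180 x 180 mm with a black top plate 45 mm above the bench, its lid hinged along the far (+x) side. Origin: centre of its underside; x points from its front to the hinge, z up.
- bed (a point): centre of the bed on the fixture's black top plate (45 mm above the bench), where the board's underside centre belongs, with the board's x along the fixture's x. Four aluminium stops, 10 mm high, leave a space of 80 mm along fixture x by 110 mm along fixture y: 5 mm spare on each side of the board.
- lid (a joint): angle of the lid, rad: 0 closed (level), 1.57 upright, starts open at 1.55 to 1.75, at most 1.9. The hinge is stiff: the lid stays where it is left (about 2 to 4 N at the tab moves it).
- lid_hinge (a point): point on the lid's hinge line at its middle, at mid thickness of the lid, 75 mm from the bed's centre along fixture x and 61 mm above the bench. The hinge line runs along fixture y.
- lid_tab (a point): centre of the lid's black grip tab, in mid thickness, 165 mm from the hinge line; tab 34 mm long, 90 mm wide along fixture y, 10 mm thick, at the lid's free edge. Lid: aluminium frame 150 x 176 x 8 mm, window 90 x 96 mm through which the heatsink stands. Closed, the tab's top is 66 mm above the bench; open, the lid stands at the far side, outer face away from the robot.
- sheet: flat cardboard sheet 280 x 240 x 3 mm, fixed on the bench, on which the board lies. Origin under its centre.
- small_board: small green circuit board 50 x 35 mm without a heatsink, lying on the cardboard sheet; origin under its centre
- screwdriver: screwdriver with black handle, 150 mm long, lying on the cardboard sheet beyond the board; origin at the middle of its length
- flux: small amber bottle with black cap, 36 mm in diameter, 75 mm high, standing behind the fixture; origin under its centre
- spool: grey solder spool, 56 mm in diameter, 42 mm high, standing behind the fixture; origin under its centre
- tweezers: steel tweezers, 110 mm long, 7 mm high, lying in front of the fixture; origin under the centre
- meter: grey hand-held meter 150 x 75 x 34 mm lying flat at the left of the bench; origin under its centre
- cleaner: black tin of brass wool for soldering tips, 72 mm in diameter, 43 mm high, at the right of the bench; origin under its centre
Mind the look-alikes: they are no part of the job. What is shaped like the board but purple or red is not meant.

How it is judged (in metres and radians):
On the way:
1. the board is lowered to the bed in the fingers, not dropped: while held, within 30 mm of the bed's centre in plan and less than 18 mm above it, the lid still open (above 0.5 rad) (horizontal distance between board and bed below 0.03 m and z of board in the frame of bed below 0.018 m and contact force between the fingers and board above 0.3 N and value of joint lid above 0.5 rad), for 0.05 s.
At the end, for the whole second after the job is handed in: The board lies flat and still in the bed between the stops (centre within 10 mm, no more than 4 mm above the bed, tilt under 0.06 rad, either way round within 0.2 rad) and the lid is down (joint below 0.06 rad) (horizontal distance between board and bed below 0.01 m and z of board in the frame of bed below 0.004 m and angle between board's own z axis and vertical below 0.06 rad and angle between the x axis of board and the x axis of fixture, either way round below 0.2 rad and value of joint lid below 0.06 rad and linear speed of board below 0.02 m/s); the robot touches nothing.
It fails at once if another thing on the bench is moved by more than 30 mm (distance of any of small_board, screwdriver, flux, spool, tweezers, meter, cleaner from where it was at the start of the episode above 0.03 m).
It also fails if it takes over 61 s, if anything falls off the work surface, if the arm or the gripper's body presses on something with over 40 N, if the wrist force passes 120 N, or if a joint passes its speed limit or range.

## Working session

There is one attempt and no reset: what is moved stays moved. The work goes in short steps, Python scripts to look and compute and a tool call to move; the robot and the scene stay as the last step left them, time stands still between calls to the robot, and variables do not carry over. Pictures are saved under pics/ and viewed, at most 10 in all, crops included, and the job is handed in when it is done.

Besides the shell and the picture viewer there is one more tool, called after "Call:" as a command line: name --argument value ..., lists and objects as JSON in quotes. play_rows: Moves the arm, as the interface text tells. Shifts and turns lie within -1 to 1; 1 stands for 3 cm of shift or 8 degrees of turn. Its arguments: {"type":"object","properties":{"rows":{"type":"array"},"hand":{"type":"number"}},"required":["rows"]}

```bash
mkdir -p pics; ls
cat > h.py <<'E'
import numpy as np, cv2
from plant import get_obs, capture, bot, spot_in, trace, pinpoint
def cam(c):
    h=c["frame"].shape[0]; f=h/2/np.tan(np.radians(c["fov_y"])/2)
    K=np.array([[f,0,c["cx"]],[0,f,c["cy"]],[0,0,1]]); R=cv2.Rodrigues(np.array(c["rvec"],float))[0]
    return K,R,np.array(c["tvec"],float).ravel()
def ray(c,at):
    K,R,t=cam(c); d=R.T@np.linalg.solve(K,[at[1],at[0],1]); return -R.T@t,d
def atz(c,at,z):
    o,d=ray(c,at); return o+d*(z-o[2])/d[2]
def tri(c1,a1,c2,a2):
    o1,d1=ray(c1,a1);o2,d2=ray(c2,a2)
    s=np.linalg.lstsq(np.c_[d1,-d2],o2-o1,rcond=None)[0]
    p,q=o1+s[0]*d1,o2+s[1]*d2
    return (p+q)/2,np.linalg.norm(p-q)
def proj(c,P):
    K,R,t=cam(c); p=K@(R@np.array(P,float)+t); return p[1]/p[2],p[0]/p[2]
def save(c,n): cv2.imwrite(f"pics/{n}.png",c["frame"][:,:,::-1])
E
cat > a.py <<'E'
from h import *
np.set_printoptions(precision=1,suppress=True)
C={n:capture(n) for n in("side","top")}
for n in C: save(C[n],n+"0"); print(n,C[n]["fov_y"],-cam(C[n])[1].T@cam(C[n])[2])
for q in "board fixture bed lid_hinge lid_tab sheet small_board screwdriver flux spool tweezers meter cleaner".split():
    r={n:pinpoint(q,n) for n in C}
    for n in C: print(q,n,[(np.round(x["at"]),round(x["p"],2)) for x in r[n][:3]])
    if all(r.values()): print("   ",*tri(C["side"],r["side"][0]["at"],C["top"],r["top"][0]["at"]))
E
python3 a.py; python3 -c "
import cv2,numpy as np
cv2.imwrite('pics/both.png',cv2.resize(np.vstack([cv2.imread('pics/side0.png'),cv2.imread('pics/top0.png')]),(400,600)))"
```

```text
pics
side 47.24723421079624 [  74.9 -706.9 1059.6]
top 51.42334212762457 [ 424.7   -2.5 1173.3]
board side [(array([144., 130.]), 0.95), (array([189., 313.]), 0.88), (array([166., 234.]), 0.84)]
board top [(array([124., 269.]), 0.8), (array([266., 157.]), 0.79), (array([265., 105.]), 0.65)]
    [380.  -40.5 491.2] 399.9394676396413
fixture side [(array([254., 299.]), 0.79)]
fixture top [(array([185.,  96.]), 0.65)]
    [ 571.2  183.6 -154.5] 623.7783156393238
bed side [(array([183., 210.]), 0.41)]
bed top [(array([186., 330.]), 0.69)]
    [ 403.9 -144.7  334.6] 180.29587274933814
lid_hinge side [(array([233., 328.]), 0.77), (array([198., 346.]), 0.62), (array([120., 198.]), 0.21)]
lid_hinge top [(array([157., 339.]), 0.68), (array([127., 327.]), 0.59)]
    [ 591.3 -244.6   81.8] 2.7721604587920208
lid_tab side [(array([197., 345.]), 0.77)]
lid_tab top [(array([140., 354.]), 0.57)]
    [ 611.9 -247.8  225.9] 1.2306370245114266
sheet side [(array([166., 228.]), 0.62)]
sheet top [(array([159., 339.]), 0.74), (array([182., 196.]), 0.56)]
    [ 449.5 -151.9  381.6] 190.01212522682508
smal
[... 434 characters left out ...]
array([129., 325.]), 0.74)]
    [ 691.8 -224.5   -5.8] 5.390641333006951
spool side [(array([256., 356.]), 0.74)]
spool top [(array([142., 357.]), 0.62)]
    [ 646.8 -313.2   13.9] 0.8025144936096421
tweezers side [(array([265., 248.]), 0.78)]
tweezers top [(array([231., 312.]), 0.65), (array([144., 186.]), 0.35)]
    [ 382.8 -182.    -3.8] 5.670683898459084
meter side [(array([114., 200.]), 0.69), (array([167., 236.]), 0.59), (array([163., 233.]), 0.5)]
meter top [(array([182.,  97.]), 0.89)]
    [527.5 443.3   9. ] 17.94845296352574
cleaner side [(array([330., 364.]), 0.84), (array([232., 348.]), 0.35)]
cleaner top [(array([181., 415.]), 0.59)]
    [ 535.4 -485.5    7. ] 0.3906610301393882
```

View pics/side0.png

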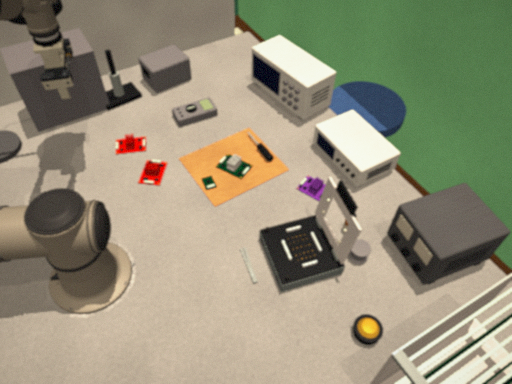

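View pics/top0.png

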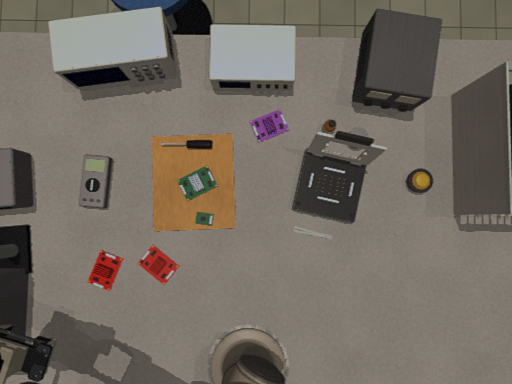

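Side: board at about (164,235), fixture bed (248,302), lid open at (210,340). Top: board (183,198), bed (186,330), tab (138,354). Red and purple look-alikes are elsewhere. Next I zoom in.

```bash
cat > b.py <<'E'
from h import *
np.set_printoptions(precision=1,suppress=True)
C={n:capture(n) for n in("side","top")}
near={"side":(164,235),"top":(183,198)}
for n in C:
  for q in("board",):
    for x in trace(q,n):
        if np.hypot(*(np.array(x["at"])-near[n]))<15:
            m=x["mask"].astype(np.uint8); print(q,n,x["at"],x["p"],m.sum())
            c=max(cv2.findContours(m,0,2)[0],key=cv2.contourArea)
            w=np.array([atz(C[n],(p[0][1],p[0][0]),6)[:2] for p in c],np.float32)
            print("rect@z6",cv2.minAreaRect(w))
    for x in pinpoint(q,n): 
        if np.hypot(*(np.array(x["at"])-near[n]))<15: print("pin",x["at"],atz(C[n],x["at"],3))
  for x in pinpoint("bed",n)+pinpoint("lid_hinge",n): print(n,x,atz(C[n],x["at"],45),atz(C[n],x["at"],61))
def crop(n,r,c,h,w,s): return cv2.resize(C[n]["frame"][r:r+h,c:c+w,::-1],None,fx=s,fy=s,interpolation=cv2.INTER_CUBIC)
A=np.hstack([crop("side",180,250,120,120,3.3),crop("top",120,280,120,120,3.3)])
B=np.hstack([crop("side",145,205,60,120,3.3),crop("top",155,138,60,120,3.3)])
cv2.imwrite("pics/crop.png",np.vstack([A,B]))
E
python3 b.py
```

```text
board side [165.4, 236.1] 0.81 566
rect@z6 ((526.2802734375, 157.42953491210938), (84.5265121459961, 103.44599914550781), 25.686542510986328)
pin [163.8, 236.4] [533.6 162.9   3. ]
side {'at': [244.7, 299.0], 'p': 0.59} [ 517.7 -218.8   45. ] [ 510.7 -226.5   61. ]
side {'at': [234.9, 330.6], 'p': 0.82} [ 611.6 -236.1   45. ] [ 603.1 -243.6   61. ]
board top [183.2, 196.2] 0.71 845
rect@z6 ((519.898681640625, 154.18214416503906), (73.8876953125, 101.90866088867188), 27.66853904724121)
pin [182.0, 196.4] [523.5 158.2   3. ]
top {'at': [182.8, 332.9], 'p': 0.68} [ 523.4 -235.3   45. ] [ 522. -232.   61.]
top {'at': [157.8, 338.1], 'p': 0.64} [ 595.2 -250.1   45. ] [ 592.8 -246.6   61. ]
```

View pics/crop.png

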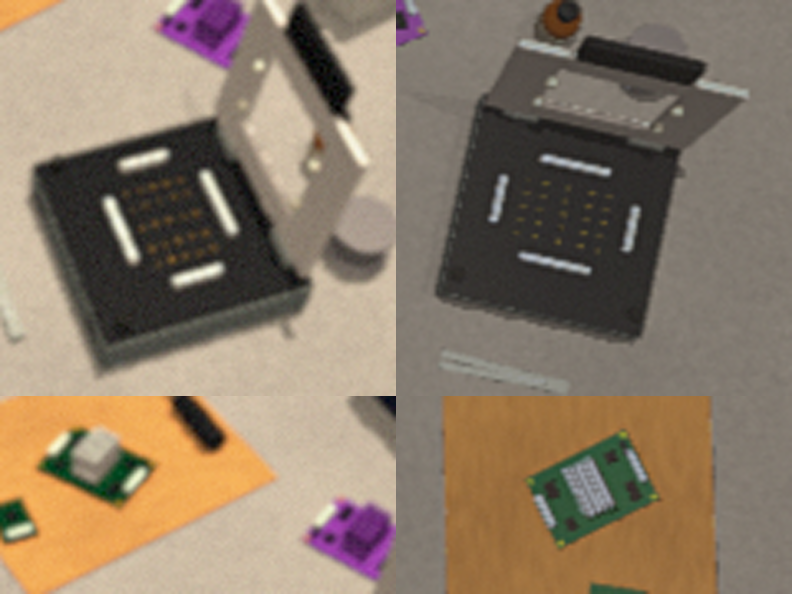

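Crop shows: bed with four white stops in both views, lid upright, board with fins; hinge side to the upper right (side) and top (top). I refine with colour centroids.

```bash
cat > c.py <<'E'
from h import *
np.set_printoptions(precision=1,suppress=True)
C={n:capture(n) for n in("side","top")}
S={"side":[(228,293),(249,286),(241,316),(262,310)],"top":[(169,334),(179,311),(189,351),(199,328)]}
# order: side: left(+y end), front, hinge, right ; top: hinge,left,right,front
order={"side":"LFHR","top":"HLRF"}
P={}
for n in C:
    g=C[n]["frame"].astype(float).mean(2)
    for k,(r,c) in zip(order[n],S[n]):
        w=g[r-13:r+14,c-13:c+14]; lab=cv2.connectedComponents((w>125).astype(np.uint8))[1]
        l=lab[9:18,9:18]; l=np.bincount(l[l>0]).argmax(); m=lab==l
        yy,xx=np.nonzero(m); ww=w[m]-90
        P[n,k]=((yy*ww).sum()/ww.sum()+r-13,(xx*ww).sum()/ww.sum()+c-13)
        print(n,k,np.array(P[n,k]),m.sum(),atz(C[n],P[n,k],55))
for k in "HFLR": print(k,*tri(C["side"],P["side",k],C["top"],P["top",k]))
T={k:atz(C["top"],P["top",k],55)[:2] for k in "HFLR"}
print("bed top",sum(T.values())/4,"yaw",np.degrees(np.arctan2(*(T["H"]-T["F"])[::-1])),np.degrees(np.arctan2(*(T["L"]-T["R"])[::-1]))-90)
for n,(r0,c0,h,w) in {"side":(145,205,55,60),"top":(160,165,50,60)}.items():
    f=C[n]["frame"][r0:r0+h,c0:c0+w]; hsv=cv2.cvtColor(f,cv2.COLOR_RGB2HSV)
    m=((hsv[...,0]>35)&(hsv[...,0]<100)&(hsv[...,1]>60)).astype(np.uint8)
    nl,lab,st,_=cv2.connectedComponentsWithStats(m); 
    m=lab==1+st[1:,4].argmax(); yy,xx=np.nonzero(m)
    pts=np.array([atz(C[n],(y+r0,x+c0),6)[:2] for y,x in zip(yy,xx)],np.float32)
    print(n,m.sum(),cv2.minAreaRect(pts))
    hs=((hsv[...,1]<60)&(hsv[...,2]>120)).astype(np.uint8)
    nl,lab,st,ce=cv2.connectedComponentsWithStats(hs)
    for i in range(1,nl):
        if st[i,4]>8: print(" grey",st[i,4],ce[i],atz(C[n],(ce[i][1]+r0,ce[i][0]+c0),33 if st[i,4]>60 else 10))
E
python3 c.py
```

```text
side L [227.9 293.1] 54 [ 530.1 -170.1   55. ]
side F [249.1 286.3] 78 [ 476.  -218.1   55. ]
side H [240.9 315.8] 73 [ 559.7 -236.5   55. ]
side R [262.8 309.4] 59 [ 505.6 -283.3   55. ]
top H [169.5 334. ] 42 [ 560.2 -236.4   55. ]
top L [179.9 310.7] 33 [ 529.7 -170.6   55. ]
top R [188.9 350.9] 33 [ 505.9 -284.    55. ]
top F [199.2 327.8] 42 [ 476.1 -218.9   55. ]
H [ 560.1 -236.4   54.5] 0.3551212721143973
F [ 475.8 -218.6   55.9] 0.3909378305978472
L [ 529.7 -170.5   55.8] 0.06990293899111781
R [ 505.6 -283.7   55.7] 0.6024998294528829
bed top [ 518.  -227.5] yaw -11.737773987476546 -11.86297620032498
side 192 ((520.3458251953125, 157.86383056640625), (62.15723419189453, 91.15985870361328), 26.761856079101562)
 grey 143 [28.  17.4] [514.  148.8  33. ]
 grey 17 [17.9 14.5] [501.3 195.9  10. ]
 grey 28 [40.5 24.8] [543.4 119.6  10. ]
 grey 28 [ 5.4 40.4] [415.6 116.8  10. ]
 grey 287 [48.2 48.9] [504.6   5.2  33. ]
top 458 ((521.0380249023438, 156.23309326171875), (67.42723083496094, 96.68509674072266), 27.5781307220459)
 grey 23 [45.4 15.8] [541.8 116.8  10. ]
 grey 143 [30.7 22.1] [520.7 156.3  33. ]
 grey 24 [17.7 29.4] [500.6 196.8  10. ]
```

```bash
python3 -c "
from h import *
from scipy.spatial.transform import Rotation as R
o=get_obs();print(o['time'],o['tool_pos'],o['tcp_rot'],o['grip_width']);M=R.from_euler('xyz',o['tcp_rot']).as_matrix();print(M.round(3)); print('tool y angle',np.degrees(np.arctan2(M[1,1],M[0,1])))"
```

```text
2.0 [144.4760872  504.74485342 240.73893674] [3.14148969e+00 5.01283522e-05 2.86284260e+00] 91.96870629320814
[[-0.961  0.275  0.   ]
 [ 0.275  0.961  0.   ]
 [-0.     0.    -1.   ]]
tool y angle 74.02879882552396
```

Call:
play_rows --rows '[[[1, -0.925, 0], [0, 0, 0.45]], [[1, -0.925, 0], [0, 0, 0.45]], [[1, -0.925, 0], [0, 0, 0.45]], [[1, -0.925, 0], [0, 0, 0.45]], [[1, -0.925, 0], [0, 0, 0.45]], [[1, -0.925, 0], [0, 0, 0.45]], [[1, -0.925, 0], [0, 0, 0.45]], [[1, -0.925, 0], [0, 0, 0.45]], [[1, -0.925, 0], [0, 0, 0.45]], [[1, -0.925, 0], [0, 0, 0.45]], [[1, -0.925, 0], [0, 0, 0.45]], [[1, -0.925, 0], [0, 0, 0.45]]]' --hand 1

```text
time: 3.5
tool_pos: [505.4, 170.8, 240.8]
tcp_rot: [3.141, 0.0, -2.664]
contact_force: [0.4, 0.6, 0.1]
grip_width: 91.8
finger_force: 0.0
```

Call:
play_rows --rows '[[[0.55, -0.51, -0.5], [0, 0, 0]], [[0, 0, -1], [0, 0, 0]], [[0, 0, -1], [0, 0, 0]], [[0, 0, -1], [0, 0, 0]], [[0, 0, -0.9], [0, 0, 0]], [[0, 0, 0], [0, 0, 0]], [[0, 0, 0], [0, 0, 0]]]'

```text
time: 4.38
tool_pos: [521.2, 156.8, 109.3]
tcp_rot: [-3.142, 0.001, -2.667]
contact_force: [0.3, 0.0, 0.2]
grip_width: 91.6
finger_force: 0.0
```

Call:
play_rows --rows '[[[0, 0, -0.8], [0, 0, 0]], [[0, 0, -0.8], [0, 0, 0]], [[0, 0, -0.5], [0, 0, 0]], [[0, 0, -0.3], [0, 0, 0]], [[0, 0, -0.2], [0, 0, 0]], [[0, 0, 0], [0, 0, 0]], [[0, 0, 0], [0, 0, 0]]]'

```text
time: 5.25
tool_pos: [521.3, 156.5, 31.2]
tcp_rot: [-3.141, 0.001, -2.666]
contact_force: [0.3, -0.1, 0.5]
grip_width: 91.8
finger_force: 0.0
```

Call:
play_rows --rows '[[[0, 0, 0], [0, 0, 0]], [[0, 0, 0], [0, 0, 0]], [[0, 0, 0], [0, 0, 0]], [[0, 0, 0], [0, 0, 0]], [[0, 0, 0], [0, 0, 0]], [[0, 0, 0], [0, 0, 0]], [[0, 0, 0], [0, 0, 0]], [[0, 0, 0], [0, 0, 0]]]' --hand -1

```text
time: 6.25
tool_pos: [521.0, 156.5, 30.7]
tcp_rot: [3.141, -0.0, -2.666]
contact_force: [-0.3, 0.4, -0.3]
grip_width: 25.6
finger_force: 30.0
```

Call:
play_rows --rows '[[[0, 0, 0.3], [0, 0, 0]], [[0, 0, 0.7], [0, 0, 0]], [[0, 0, 1], [0, 0, 0]], [[0, 0, 1], [0, 0, 0]], [[0, 0, 1], [0, 0, 0]], [[0, 0, 0.7], [0, 0, 0]], [[0, -0.3, 0.3], [0, 0, 0]], [[0, -0.5, 0], [0, 0, 0]]]'

```text
time: 7.25
tool_pos: [520.9, 131.8, 181.0]
tcp_rot: [-3.141, 0.0, -2.666]
contact_force: [-0.6, 1.1, -1.5]
grip_width: 26.0
finger_force: 30.0
```

Call:
play_rows --rows '[[[0, -1, 0], [0, 0, -0.4]], [[0, -1, 0], [0, 0, -0.4]], [[0, -1, 0], [0, 0, -0.4]], [[0, -1, 0], [0, 0, -0.4]], [[0, -1, 0], [0, 0, -0.4]], [[0, -1, 0], [0, 0, -0.4]], [[0, -1, 0], [0, 0, -0.4]], [[0, -1, 0], [0, 0, -0.4]], [[0, -1, 0], [0, 0, -0.4]], [[0, -1, 0], [0, 0, -0.4]], [[-0.05, -0.8, 0], [0, 0, -0.4]], [[-0.05, -0.6, 0], [0, 0, -0.4]]]'

```text
time: 8.75
tool_pos: [516.8, -211.1, 179.5]
tcp_rot: [3.141, -0.002, 2.943]
contact_force: [-0.0, -0.3, -2.0]
grip_width: 26.0
finger_force: 30.0
```

Call:
play_rows --rows '[[[0, -0.4, 0], [0, 0, -0.08]], [[0, -0.2, 0], [0, 0, 0]], [[0, 0, 0], [0, 0, 0]], [[0, 0, 0], [0, 0, 0]]]'

```text
time: 9.25
tool_pos: [518.0, -226.9, 180.8]
tcp_rot: [3.141, -0.0, 2.936]
contact_force: [-0.1, 1.3, -1.7]
grip_width: 25.8
finger_force: 30.0
```

```bash
python3 -c "
from h import *
C={n:capture(n) for n in('side','top')}
def crop(n,r,c,h,w,s): return cv2.resize(C[n]['frame'][r:r+h,c:c+w,::-1],None,fx=s,fy=s,interpolation=cv2.INTER_CUBIC)
cv2.imwrite('pics/held.png',np.hstack([crop('side',150,230,150,150,2.6),crop('top',100,260,150,150,2.6)]))"
```

```text
(no output)
```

View pics/held.png

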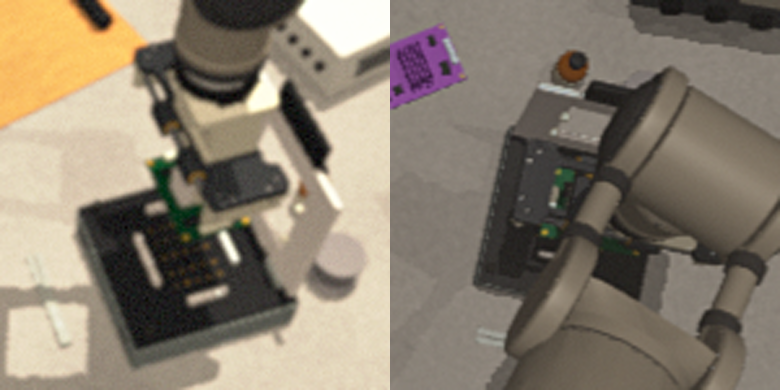

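The board is held level, over the bed in both views, with the lid still open behind it. Now I lower it.

Call:
play_rows --rows '[[[0, 0, -0.5], [0, 0, 0]], [[0, 0, -0.8], [0, 0, 0]], [[0, 0, -0.8], [0, 0, 0]], [[0, 0, -0.5], [0, 0, 0]], [[0, 0, -0.3], [0, 0, 0]], [[0, 0, -0.2], [0, 0, 0]], [[0, 0, -0.2], [0, 0, 0]], [[0, 0, -0.15], [0, 0, 0]], [[0, 0, -0.05], [0, 0, 0]], [[0, 0, 0], [0, 0, 0]], [[0, 0, 0], [0, 0, 0]]]'

```text
time: 10.72
tool_pos: [518.1, -227.6, 76.0]
tcp_rot: [-3.142, 0.0, 2.935]
contact_force: [-0.1, -0.6, -0.8]
grip_width: 25.5
finger_force: 30.0
```

Call:
play_rows --rows '[[[0, 0, -0.05], [0, 0, 0]], [[0, 0, -0.05], [0, 0, 0]], [[0, 0, 0], [0, 0, 0]], [[0, 0, 0], [0, 0, 0]]]'

```text
time: 11.22
tool_pos: [518.0, -227.6, 72.7]
tcp_rot: [3.142, 0.0, 2.935]
contact_force: [-0.5, -0.2, -1.2]
grip_width: 25.4
finger_force: 30.0
```

Call:
play_rows --rows '[[[0, 0, -0.04], [0, 0, 0]], [[0, 0, 0], [0, 0, 0]], [[0, 0, 0], [0, 0, 0]]]'

```text
time: 11.6
tool_pos: [518.0, -227.6, 72.7]
tcp_rot: [-3.141, 0.001, 2.935]
contact_force: [-2.7, 1.2, 8.0]
grip_width: 25.8
finger_force: 30.0
```

Call:
play_rows --rows '[[[0, 0, 0], [0, 0, 0]], [[0, 0, 0], [0, 0, 0]], [[0, 0, 0], [0, 0, 0]], [[0, 0, 0], [0, 0, 0]], [[0, 0, 0], [0, 0, 0]]]' --hand 0

```text
time: 12.22
tool_pos: [517.9, -227.5, 71.4]
tcp_rot: [3.141, -0.0, 2.935]
contact_force: [-0.1, -1.5, 0.2]
grip_width: 46.2
finger_force: 0.0
```

Call:
play_rows --rows '[[[0, 0, 0.3], [0, 0, 0]], [[0, 0, 0.7], [0, 0, 0]], [[0, 0, 1], [0, 0, 0]], [[0, 0, 1], [0, 0, 0]], [[0, 0, 1], [0, 0, 0]], [[0, 0, 1], [0, 0, 0]], [[0, 0, 1], [0, 0, 0]], [[0, 0, 1], [0, 0, 0]], [[-0.5, 0, 0.5], [0, 0, 0]], [[-1, 0, 0], [0, 0, 0]], [[-1, 1, 0], [0, 0, 0]], [[-1, 1, 0], [0, 0, 0]]]'

```text
time: 13.72
tool_pos: [410.7, -166.7, 296.0]
tcp_rot: [3.141, -0.001, 2.934]
contact_force: [-0.3, 0.4, 0.5]
grip_width: 45.8
finger_force: 0.0
```

Call:
play_rows --rows '[[[0, 1, 0], [0, 0, 0]], [[0, 1, 0], [0, 0, 0]], [[0, 1, 0], [0, 0, 0]], [[0, 1, 0], [0, 0, 0]], [[0, 1, 0], [0, 0, 0]], [[0, 0, 0], [0, 0, 0]]]' --hand -1

```text
time: 14.48
tool_pos: [411.8, -16.3, 296.4]
tcp_rot: [3.141, -0.001, 2.938]
contact_force: [0.3, -0.3, -0.4]
grip_width: 0.5
finger_force: 0.0
```

```bash
cat > d.py <<'E'
from h import *
np.set_printoptions(precision=1,suppress=True)
C={n:capture(n) for n in('side','top')}
def crop(n,r,c,h,w,s): return cv2.resize(C[n]['frame'][r:r+h,c:c+w,::-1],None,fx=s,fy=s,interpolation=cv2.INTER_CUBIC)
cv2.imwrite('pics/placed.png',np.hstack([crop('side',170,240,130,130,3),crop('top',110,270,130,130,3)]))
r={n:pinpoint('lid_tab',n) for n in C}
for n in C: print(n,[(x['at'],x['p']) for x in r[n][:2]])
if all(r.values()): print(*tri(C["side"],r["side"][0]["at"],C["top"],r["top"][0]["at"]))
for n,(r0,c0,h,w) in {"side":(215,270,65,65),"top":(160,300,60,60)}.items():
    f=C[n]["frame"][r0:r0+h,c0:c0+w]; hsv=cv2.cvtColor(f,cv2.COLOR_RGB2HSV)
    m=((hsv[...,0]>35)&(hsv[...,0]<100)&(hsv[...,1]>60)&(hsv[...,2]>35)).astype(np.uint8)
    nl,lab,st,_=cv2.connectedComponentsWithStats(m); 
    m=lab==1+st[1:,4].argmax(); yy,xx=np.nonzero(m)
    print(n,m.sum(),cv2.minAreaRect(np.array([atz(C[n],(y+r0,x+c0),48)[:2] for y,x in zip(yy,xx)],np.float32)))
print(get_obs()['tool_pos'])
E
python3 d.py
```

```text
side [([199.3, 344.0], 0.93)]
top [([141.1, 354.8], 0.84)]
[ 609.2 -251.3  222.3] 0.9932381989901373
side 392 ((518.3440551757812, -227.4743194580078), (107.939208984375, 75.05378723144531), 78.27485656738281)
top 520 ((518.4017333984375, -228.56893920898438), (101.60607147216797, 70.84207153320312), 78.23487854003906)
[412.7 -18.3 296.4]
```

View pics/placed.png

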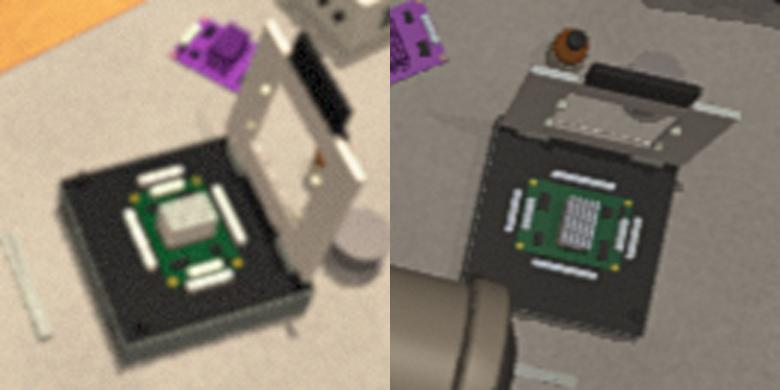

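Board sits square between the stops, centre within 1–2 mm, lid still at about 97°. Next: closed fingers over and behind the tab.

Call:
play_rows --rows '[[[0.79, -0.79, 0], [0, 0, 0]], [[0.79, -0.79, 0], [0, 0, 0]], [[0.79, -0.79, 0], [0, 0, 0]], [[0.79, -0.79, 0], [0, 0, 0]], [[0.79, -0.79, 0], [0, 0, 0]], [[0.79, -0.79, 0], [0, 0, 0]], [[0.79, -0.79, 0], [0, 0, 0]], [[0.79, -0.79, 0], [0, 0, 0]], [[0.79, -0.79, 0], [0, 0, 0]], [[0.79, -0.79, 0], [0, 0, 0]], [[0, 0, 0], [0, 0, 0]], [[0, 0, 0], [0, 0, 0]]]' --hand -1

```text
time: 16.18
tool_pos: [649.3, -254.9, 296.0]
tcp_rot: [3.141, -0.001, 2.935]
contact_force: [-0.3, 0.7, 0.6]
grip_width: 0.3
finger_force: 0.0
```

Call:
play_rows --rows '[[[0, 0, -0.7], [0, 0, 0]], [[0, 0, -0.7], [0, 0, 0]], [[0, 0, -0.7], [0, 0, 0]], [[0, 0, 0], [0, 0, 0]], [[-0.41, 0.085, 0], [0, 0, 0]], [[-0.41, 0.085, 0], [0, 0, 0]], [[-0.32, 0.067, 0.03], [0, 0, 0]], [[-0.32, 0.067, 0.03], [0, 0, 0]], [[0, 0, 0], [0, 0, 0]]]'

```text
time: 17.3
tool_pos: [605.5, -245.3, 236.0]
tcp_rot: [-3.141, -0.0, 2.935]
contact_force: [-0.7, 0.1, 0.2]
grip_width: 0.7
finger_force: 0.0
```

Call:
play_rows --rows '[[[-0.45, 0.095, -0.02], [0, 0, 0]], [[-0.45, 0.095, -0.03], [0, 0, 0]], [[-0.44, 0.093, -0.1], [0, 0, 0]], [[-0.44, 0.092, -0.12], [0, 0, 0]]]'

```text
time: 17.8
tool_pos: [552.7, -234.2, 227.1]
tcp_rot: [3.142, 0.0, 2.935]
contact_force: [2.6, -0.5, -0.2]
grip_width: 0.2
finger_force: 0.8
```

```bash
python3 d.py
```

```text
side [([208.8, 314.9], 0.92)]
top [([173.4, 343.5], 0.61), ([184.2, 95.5], 0.2)]
[ 535.5 -229.5  206.7] 6.552756535474272
side 346 ((519.400146484375, -227.7930908203125), (101.30157470703125, 74.15853118896484), 79.20540618896484)
top 195 ((523.5621337890625, -203.77137756347656), (46.744407653808594, 70.1906509399414), 78.38987731933594)
[ 552.8 -234.3  227.2]
```

View pics/placed.png

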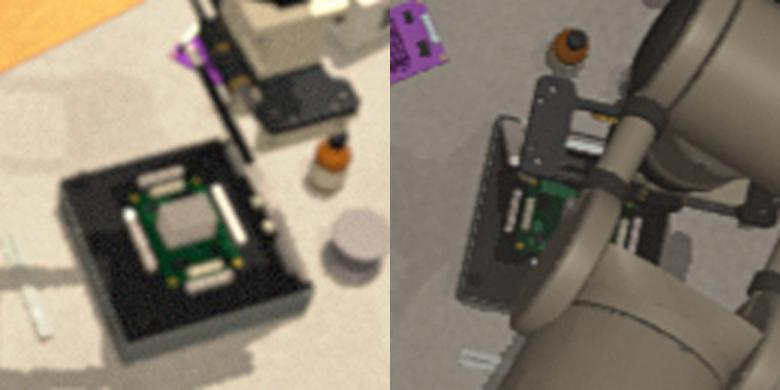

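The lid follows (about 70°, tab edge near pixel (240,145) of the side crop), with the expected 2.6 N. I continue along the arc.

Call:
play_rows --rows '[[[-0.42, 0.088, -0.16], [0, 0, 0]], [[-0.42, 0.088, -0.2], [0, 0, 0]], [[-0.38, 0.08, -0.24], [0, 0, 0]], [[-0.38, 0.08, -0.27], [0, 0, 0]], [[-0.34, 0.07, -0.31], [0, 0, 0]], [[-0.33, 0.07, -0.33], [0, 0, 0]], [[-0.28, 0.057, -0.36], [0, 0, 0]], [[-0.27, 0.057, -0.38], [0, 0, 0]]]'

```text
time: 19.0
tool_pos: [468.5, -216.7, 159.5]
tcp_rot: [-3.141, 0.001, 2.936]
contact_force: [1.0, -0.0, -0.7]
grip_width: 0.6
finger_force: 0.5
```

Call:
play_rows --rows '[[[-0.21, 0.043, -0.41], [0, 0, 0]], [[-0.2, 0.043, -0.42], [0, 0, 0]], [[-0.13, 0.027, -0.44], [0, 0, 0]], [[-0.13, 0.027, -0.45], [0, 0, 0]], [[-0.06, 0.011, -0.46], [0, 0, 0]], [[-0.05, 0.011, -0.36], [0, 0, 0]], [[0, 0, 0], [0, 0, 0]]]'

```text
time: 19.88
tool_pos: [444.3, -211.3, 82.6]
tcp_rot: [3.141, -0.002, 2.935]
contact_force: [-0.5, -0.7, 0.1]
grip_width: 0.6
finger_force: 0.0
```

Call:
play_rows --rows '[[[0, 0, -0.06], [0, 0, 0]], [[0, 0, -0.06], [0, 0, 0]], [[0, 0, -0.04], [0, 0, 0]], [[0, 0, 0], [0, 0, 0]]]'

```text
time: 20.38
tool_pos: [445.1, -211.8, 80.1]
tcp_rot: [-3.141, 0.001, 2.936]
contact_force: [-2.2, 1.0, 11.6]
grip_width: 0.6
finger_force: 5.6
```

Call:
play_rows --rows '[[[0, 0, 0.3], [0, 0, 0]], [[0, 0, 1], [0, 0, 0]], [[0, 0, 1], [0, 0, 0]], [[0, 0, 1], [0, 0, 0]], [[0, 1, 0.5], [0, 0, 0]], [[0, 1, 0], [0, 0, 0]], [[0, 1, 0], [0, 0, 0]], [[0, 1, 0], [0, 0, 0]], [[0, 1, 0], [0, 0, 0]], [[0, 1, 0], [0, 0, 0]], [[0, 1, 0], [0, 0, 0]], [[0, 0, 0], [0, 0, 0]]]'

```text
time: 21.88
tool_pos: [444.7, -0.3, 193.1]
tcp_rot: [3.141, 0.0, 2.938]
contact_force: [0.1, 0.2, 0.6]
grip_width: 0.4
finger_force: 0.0
```

```bash
python3 d.py
```

```text
side [([252.0, 268.6], 0.8), ([254.2, 355.6], 0.72)]
top [([218.6, 326.1], 0.98)]
[ 422.6 -211.1   74.1] 2.2781192440741167
side 343 ((521.2770385742188, -221.10836791992188), (84.20594787597656, 73.4447021484375), 77.41876983642578)
top 449 ((518.45751953125, -229.02113342285156), (90.59170532226562, 69.92708587646484), 78.23499298095703)
[444.9  -2.4 192.9]
```

View pics/placed.png

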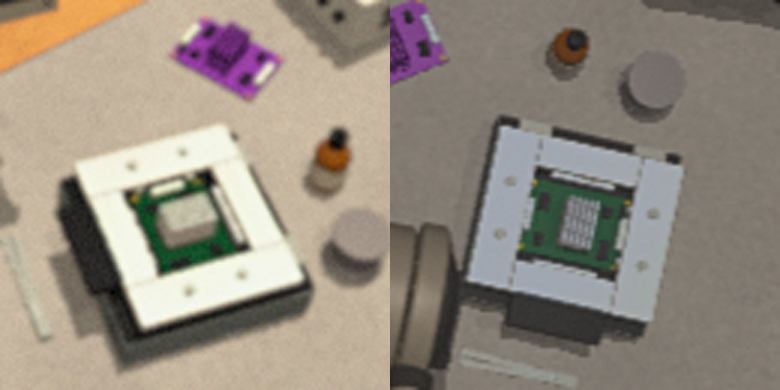

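```bash
python3 -c "
from h import *
np.set_printoptions(precision=1,suppress=True)
C={n:capture(n) for n in('side','top')}
a=np.radians(-11.8);ex=np.array([np.cos(a),np.sin(a),0]);ey=np.array([-ex[1],ex[0],0]);H=np.array([518.2,-227.5,61])+75*ex
im=[]
for n,(r0,c0) in {'side':(205,250),'top':(140,285)}.items():
  f=cv2.resize(C[n]['frame'][r0:r0+90,c0:c0+90,::-1],None,fx=4.4,fy=4.4,interpolation=cv2.INTER_CUBIC)
  for th,col in((0,(0,0,255)),(.08,(255,0,0))):
    u=-np.cos(th)*ex+[0,0,np.sin(th)]; nn=np.sin(th)*ex+[0,0,np.cos(th)]
    for q,h,o in(([(0,88),(150,88),(150,-88),(0,-88)],4,0),([(148,45),(182,45),(182,-45),(148,-45)],5,0)):
      p=[proj(C[n],H+r*u+y*ey+h*nn) for r,y in q]
      cv2.polylines(f,[np.array([((x-c0+.5)*4.4,(y-r0+.5)*4.4) for y,x in p],np.int32)],True,col,1)
  im.append(f)
cv2.imwrite('pics/chk.png',np.hstack(im))"
```

```text
(no output)
```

View pics/chk.png

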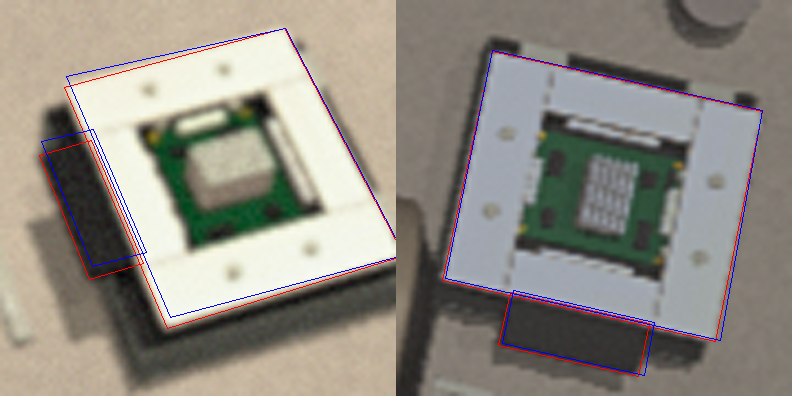

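The lid outline fits the closed (red) model in both views, so the lid is fully down. I hand it in.

```bash
python3 -c "
from h import *
print(bot.close_job())"
```

```text
the job is handed in; nothing more can be done
None
```

The board was lowered into the bed in the fingers and released, and it lies square between the stops. The lid is fully down, no other item on the bench was touched, and the job is handed in; the hand-in returned no verdict.

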